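# Reload the takeaway-box stapler

### The job

Reload the box stapler at the packing counter: pull the copper staple strip out of its blue carton by the end that sticks out, put it down flat on the bare counter outside the carton and let go, then take it again by its middle and lay it flat in the stapler's open channel, between the nose and the spring follower. Let go of it, then push the red rail handle fully home so that the follower presses the strip up against the nose and the rail stays shut, without disturbing the food box, the bottle or the bowl.

Things in the scene. Friction and masses are not known exactly. Their poses are not given: they have to be found in the camera images.
- strip: Stick of copper-coloured carton staples with dark cross lines: a rigid inverted U 120 long (its x), 35 wide (its y), 20 high, 0.12 to 0.2 kg, both ends alike. Origin at the centre of its underside, z up (flat crown on top). It starts flat in the carton, its -x end sticking out of the mouth by 45 to 55 mm; the carton covers its middle.
- carton: Blue cardboard sleeve with a yellow patch on top, stuck to the counter, outer size 90 (x) by 47 (y) by 32 high, walls and floor 3 thick, inside 41 wide and 26 high, roofed, open at its -x end only. Origin at the centre of its underside, z up. The strip is wholly outside once its origin is more than 105 mm to -x of the carton's origin.
- mouth (a point): Middle of the lower edge of the carton's open end, on its 3 mm floor (45 mm to -x of the carton's origin); axes as the carton.
- magazine: Box stapler fixed to the counter. Foot plate 90 wide, 10 high, x from -100 to 140. A straight channel along x, open on top, from x = -170 to the stop face (x = 100) of the red nose head, which is 92 high, 76 wide. Channel floor at height 35, 40 wide between 6 mm walls (strip has 2.5 play each side) 55 high, with 45 degree flares above, to height 64. Origin on the counter, x to the nose, z up.
- seat (a point): Where the strip's origin lies when it is home against the nose: on the channel floor, magazine x = 40, height 35; axes as the magazine (x along the channel to the nose).
- load (a point): Middle of the finger gap in the channel walls, on the floor: magazine x = 20, height 35, axes as the magazine; lay the strip's middle here while the rail is open. Gap from magazine x = -13 to 53; there the floor is a beam only 30 wide standing 25 above the foot plate. Elsewhere the walls leave no room for fingers beside the strip.
- rail (a joint): Sliding rail, m: 0 = fully home, 0.075 = fully open (slid away from the nose, to magazine -x). Starts open between 0.060 and 0.075. Sliding it takes about 7 N, plus up to 5 N of spring on the last 25 mm with a strip loaded; it stays where it is left.
- rail_handle (a point): Middle of the back face (away from the nose) of the rail's upright red handle plate, at height 75. The plate is 12 thick along the channel, 46 wide, from height 39 to height 97; it moves with the rail; back face at magazine x = -77 when home. Nothing stands behind it above height 64; pushing it there along magazine +x shuts the rail.
- follower (a joint): Travel of the brass spring follower pushed back into the rail, m: 0 = free, 0.035 = end stop; 1.2 N at 0, rising 0.12 N per mm. It reads about 0.025 when the rail is home on a strip that lies against the nose.
- follower_face (a point): Middle of the follower's front face, height 45. It moves with the rail: at magazine x = 5 with the rail home and the follower free, so -55 to -70 at the start; the free channel between it and the nose is then 155 to 170 long. The follower block is 20 long, 36 wide, top at height 53.
- clamshell: White closed foam food box, 124 by 124, 70 high; origin at the centre of its underside. Leave alone.
- salsa: Red bottle with white cap, 60 across, 170 high; origin at the centre of its underside. Leave alone.
- bowl: Blue ceramic bowl, 110 across, 50 high; origin at the centre of its underside. Leave alone.
Not all that is in view belongs to the job. Of the things like the strip, leave any that is pink, purple or white; of the rest the smaller one is meant.

How it is judged:
By the outcome, as a careful person would: the job done as asked, in the order asked, and still so for the second after the job is handed in, with the robot touching nothing.
It also fails if it takes over 61 s, if anything falls off the work surface, if the arm or the gripper's body presses on something with over 40 N, if the wrist force passes 120 N, or if a joint passes its speed limit or range.

### The arm

A 6-joint arm with a two-finger parallel gripper is mounted at the origin on the work surface. World frame = base frame: x ahead of the robot, y to its left, z up, the work surface at z = 0. Lengths are in mm, angles in rad, forces in N, time in s.
With the tool pointing down it reaches from about 350 to 875 mm from the base axis. Payload 15.5 kg.
Tool frame: the origin (TCP) lies between the finger pads; the fingertips stand 14 mm ahead of it and the grasp point (between the pads) lies 5 mm behind it (r.finger_overhang is the z of the fingertips in the tool frame, in mm); z points along the fingers, y is the line along which they close (so a half turn about z gives the same grasp; the last joint's range is limited). The gripper opens to 85 mm and grips with 20 to 120 N. Pads are 22 mm wide; open, the fingers measure 114 mm over their backs; the gripper's body (76 mm by 85 mm) begins 54 mm behind the grasp point. The pads swing forward as they close: fully open they stand 13 mm farther back than shut.
Start: joints at [-0.096, 0.494, 1.345, -0, 1.302, -0.096], TCP at [625.001, 0.003, 245.277] pointing down, gripper open.
Joint ranges: [-2.91, 2.91], [-0.82, 2.16], [0.22, 2.67], [-1.22, 4.37], [0.12, 2.79], [-3.08, 3.08]. Speed limits (rad/s): [1.89, 1.89, 2.57, 3.01, 3.01, 3.01].

### API

Orientations are given as a unit quaternion [w, x, y, z].
In Python, from cell import r gives the robot as it stands.
- The arm moves only by the tool drive_tool, never from a script. Its argument "targets" is a list that holds one entry, the list of rows, each a list of 7 numbers: the closure in counts, from 0 (fully open) to 255 (shut), then the shift along the world's x, y, z in units of 40 mm (1.0 is 40 mm), then the turn, a rotation vector about the world's x, y, z in units of 6 degrees (1.0 is 6 degrees). A call has 1 to 20 rows; each row shifts and turns the commanded pose from where the row before left it; what a row does not reach is not made up. A row lasts 1/12 s, in which the tool goes at most 41.7 mm and 7.16 degrees, less where a joint would pass 70% of its speed; a pose out of reach is approached as far as the arm can. A call is refused whole if a number of a shift passes 1 or a number of a turn 1, either way. A call with a gripper value outside its range is refused whole. The fingers move at their own pace and stop on an object; the grip force is fixed at half the most. Time passes only in rows, so rows that do not move let the fingers close. It gives the time, the measured TCP pose, the force, the opening and the grip force at its end, in the units of the state.
- r.sense(): the state, without advancing time (a new reading comes with each control period).
- r.capture(name): name is "scene" or "side" or "wrist"; returns the picture (420x560x3 uint8, red, green, blue); there is no depth.
- r.calibration(name): a dict with "mtx" (3x3 intrinsics, pixels), "D" ([k1, k2, p1, p2, k3] as OpenCV has them; the pictures are not rectified), "world_from_camera" (4x4, takes a point from camera to world coordinates). Camera axes: x right, y down, z forward; pixel columns grow to the right and rows downward; lengths in mm; the calibration is good to about 2 mm. A picture is of the moment at which its call begins: read the wrist's pose just before it. calibration takes no time and is no camera call; for the wrist camera it gives the pose at the moment of the call.
- r.finish_job(): hands the job in; it is judged then, once.
The state is a dict: "t": time; "q": joint angles; "joint_vel": joint speeds; "joint_torque": joint torques, N m; "eef_pos": TCP position; "orientation": TCP orientation; "wrist_force": force on the tool from outside, world axes, zero at the start; "moment": the same for the moment, N m; "width": opening from 0.0 (shut) to 1.0 (fully open); "gripper_force": force on a finger pad.
Only numpy, scipy, OpenCV 4.12 (cv2) and the standard library are available. Lean on these libraries where they do the work, as an engineer would, in place of code of your own. Each camera call takes 0.05 s, during which the arm holds its last target. There are 200 camera calls.

## Working session

There is one attempt and no reset: what is moved stays moved. The work goes in short steps, Python scripts to look and compute and a tool call to move; the robot and the scene stay as the last step left them, time stands still between calls to the robot, and variables do not carry over. Pictures are saved under pics/ and viewed, at most 10 in all, crops included, and the job is handed in when it is done.

Besides the shell and the picture viewer there is one more tool, called after "Emit:" by a JSON object that holds its "method" and its "body", one argument or row to a line. drive_tool: Moves the arm, as the interface text tells. Its arguments: {"type":"object","properties":{"targets":{"type":"array","items":{"type":"array","items":{"type":"array","items":{"type":"number"}}}}},"required":["targets"]}

```bash
ls; mkdir -p pics; python3 - <<'E'
from cell import r
import cv2,numpy as np
for n in ["scene","side"]:
    im=r.capture(n); cv2.imwrite(f"pics/{n}0.png",im[:,:,::-1])
    c=r.calibration(n); print(n,np.round(c["mtx"],1).tolist(),c["D"],np.round(c["world_from_camera"],3).tolist())
print(r.sense())
E
```

```text
pics
scene [[426.8, 0.0, 283.1], [0.0, 426.8, 212.8], [0.0, 0.0, 1.0]] [0.01725024 0.         0.         0.         0.        ] [[-0.57, 0.456, -0.683, 1339.551], [0.822, 0.32, -0.472, 411.74], [0.003, -0.83, -0.557, 702.714], [0.0, 0.0, 0.0, 1.0]]
side [[392.2, 0.0, 280.3], [0.0, 392.2, 202.5], [0.0, 0.0, 1.0]] [-0.09794471  0.          0.          0.          0.        ] [[0.732, -0.393, 0.556, 37.774], [-0.681, -0.425, 0.597, -658.421], [0.002, -0.816, -0.578, 599.611], [0.0, 0.0, 0.0, 1.0]]
{'t': 0.1, 'q': array([-9.55176616e-02,  4.94152240e-01,  1.34608151e+00,  3.76080227e-05,
        1.30248700e+00, -9.55455247e-02]), 'joint_vel': array([-8.22625261e-05, -1.37655156e-03, -1.16725935e-03,  5.73108030e-04,
        1.67837815e-03, -2.45962583e-04]), 'joint_torque': array([ 1.84837576e-03, -8.83585095e+01, -3.84566367e+01, -1.63215273e-04,
        5.08969635e-03, -3.09245672e-05]), 'eef_pos': array([6.24689322e+02, 3.36324667e-02, 2.44736291e+02]), 'orientation': array([-4.46606013e-04,  7.07100350e-01,  7.07112988e-01, -3.44997147e-04]), 'wrist_force': array([ 0.34638812, -1.09129076,  0.1521469 ]), 'moment': array([-0.01120591,  0.00952266, -0.04164496]), 'gripper_force': 0.0, 'width': 0.9993964303942274}
```

View pics/scene0.png

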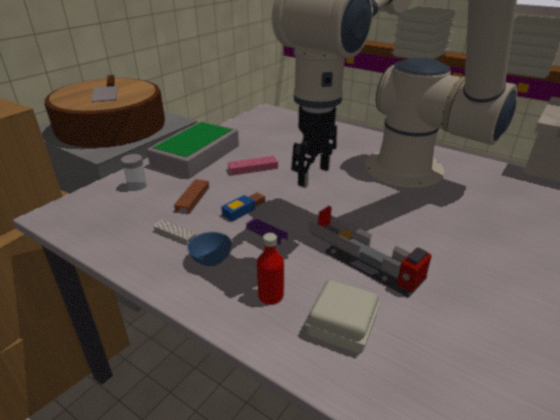

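View pics/side0.png

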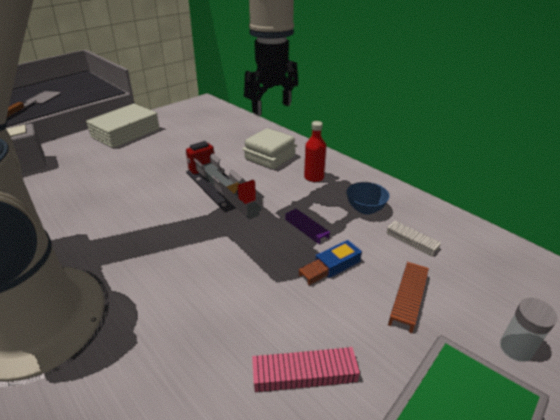

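The scene view shows the carton at (238,207) with the strip end at (258,200), and the stapler from the handle at (325,215) to the nose at (415,268). In the side view the carton is at (340,257), the strip end at (313,271), the handle at (246,190) and the nose at (200,155). Next I'll measure by colour masks.

```bash
cat > h.py <<'E'
from cell import r
import cv2,numpy as np
def rays(n,px,c=None):
    c=c or r.calibration(n); T=np.array(c["world_from_camera"])
    u=cv2.undistortPoints(np.array(px,float).reshape(-1,1,2),np.array(c["mtx"]),np.array(c["D"])).reshape(-1,2)
    return T[:3,3],np.c_[u,np.ones(len(u))]@T[:3,:3].T
def plane(n,px,z,c=None):
    o,d=rays(n,px,c); return (o+d*((z-o[2])/d[:,2])[:,None])[:,:2]
def tri(pa,pb,a="scene",b="side"):
    oa,da=rays(a,[pa]); ob,db=rays(b,[pb]); da=da[0];db=db[0]
    s=np.linalg.lstsq(np.c_[da,-db],ob-oa,rcond=None)[0]
    p,q=oa+da*s[0],ob+db*s[1]; return (p+q)/2,np.linalg.norm(p-q)
def hsv(im): return cv2.cvtColor(im,cv2.COLOR_RGB2HSV)
def mask(im,lo,hi,box=None):
    m=cv2.inRange(hsv(im),lo,hi)
    if box:
        k=np.zeros_like(m);x0,y0,x1,y1=box;k[y0:y1,x0:x1]=255;m&=k
    return m
def blobs(m,amin=15):
    n,l,s,c=cv2.connectedComponentsWithStats(m)
    return [(c[i].round(1).tolist(),int(s[i,4]),s[i,:4].tolist()) for i in range(1,n) if s[i,4]>=amin]
E
python3 - <<'E'
from h import *
for n,box in [("scene",(210,180,440,300)),("side",(170,130,380,300))]:
    im=cv2.imread(f"pics/{n}0.png")[:,:,::-1].copy()
    for k,lo,hi in [("yellow",(20,150,120),(35,255,255)),("blue",(100,150,60),(125,255,255)),("copper",(4,100,60),(14,230,255)),("redA",(0,200,80),(3,255,255)),("redB",(176,200,80),(180,255,255))]:
        print(n,k,blobs(mask(im,lo,hi,box)))
    for k,b in [("carton",{"scene":(210,185,280,225),"side":(290,235,370,290)}[n]),("mag",{"scene":(300,200,440,300),"side":(180,135,270,220)}[n])]:
        pass
s=cv2.imread("pics/scene0.png");d=cv2.imread("pics/side0.png")
f=lambda i,x0,y0,x1,y1,w,h:cv2.resize(i[y0:y1,x0:x1],(w,h),interpolation=cv2.INTER_CUBIC)
o=np.vstack([np.hstack([f(s,210,185,280,225,350,200),f(d,290,235,370,290,291,200)]),np.hstack([f(s,300,200,440,295,350,238),f(d,175,135,270,220,291,238)])])
cv2.imwrite("pics/z1.png",o)
c=[("scene",(237.0,205.5)),("side",(343,252))]
E
```

```text
scene yellow [([235.0, 204.3], 67, [229, 201, 14, 8])]
scene blue [([241.1, 206.4], 221, [223, 196, 31, 22])]
scene copper [([257.0, 196.5], 67, [251, 193, 13, 9])]
scene redA [([274.4, 269.7], 543, [259, 248, 24, 52]), ([416.8, 263.0], 138, [403, 254, 27, 17])]
scene redB []
side yellow [([342.5, 250.8], 153, [333, 245, 20, 13])]
side blue [([335.7, 256.4], 368, [316, 241, 45, 28])]
side copper [([312.5, 269.8], 365, [299, 260, 29, 25])]
side redA [([312.9, 155.6], 511, [305, 132, 20, 49]), ([197.5, 150.2], 79, [187, 146, 25, 9])]
side redB []
```

View pics/z1.png

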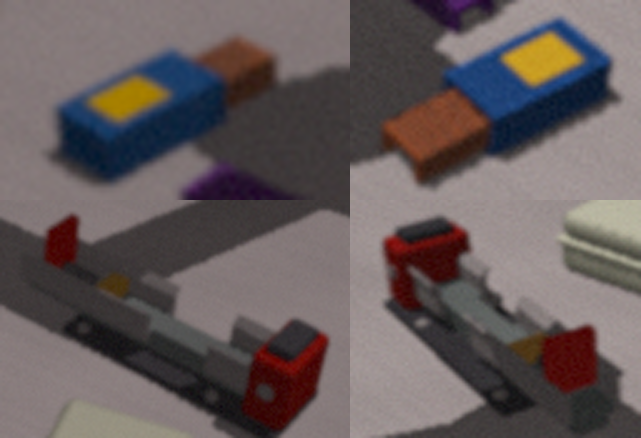

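The crop shows the carton, open toward the robot base, with the copper end sticking out. The rail is open and there is a finger gap in the channel. I'll compute positions from the corners picked.

```bash
python3 - <<'E'
from h import *
R=lambda a:np.round(a,1).tolist()
print("carton top side",R(plane("side",[(316.1,256.4),(329,268.5),(360.9,252.9),(347.7,240.5)],32)))
print("carton top scene",R(plane("scene",[(222,207),(244.4,195),(254.8,202),(231.6,213)],32)))
print("patch",R(plane("scene",[(235,204.3)],32)),R(plane("side",[(342.5,250.8)],32)))
print("strip end side",R(plane("side",[(299.6,270.2),(309.8,279)],23)))
def sc(l):return [(300+x/2.5,200+(y-200)/2.5) for x,y in l]
def sd(l):return [(175+(x-350)/3.063,135+(y-200)/2.8) for x,y in l]
print("nose top scene",R(plane("scene",sc([(250,353),(290,320),(327,335),(288,373)]),92)))
print("nose top side",R(plane("side",sd([(386,238),(443,219),(467,233),(398,254)]),92)))
print("handle top scene",R(plane("scene",sc([(47,234),(76,217)]),97)),"side",R(plane("side",sd([(546,334),(594,325)]),97)))
c=r.calibration("wrist");print(np.round(c["mtx"],1).tolist(),c["D"],np.round(c["world_from_camera"],3).tolist())
im=r.capture("wrist");cv2.imwrite("pics/w0.png",im[:,:,::-1])
E
```

```text
carton top side [[505.7, -267.3], [498.7, -309.6], [583.5, -325.4], [594.4, -280.3]]
carton top scene [[593.0, -317.2], [504.5, -306.2], [517.6, -256.5], [600.8, -274.4]]
patch [[560.5, -295.9]] [[559.9, -294.1]]
strip end side [[458.2, -266.2], [455.6, -297.5]]
nose top scene [[599.7, 213.7], [534.5, 225.9], [536.3, 260.7], [606.0, 250.5]]
nose top side [[511.6, 234.2], [573.6, 233.5], [572.1, 191.9], [501.5, 197.6]]
handle top scene [[547.3, -24.8], [502.7, -16.4]] side [[504.1, -13.6], [540.9, -28.0]]
[[374.6, 0.0, 284.7], [0.0, 374.6, 211.9], [0.0, 0.0, 1.0]] [0.02997029 0.         0.         0.         0.        ] [[1.0, 0.002, -0.001, 625.491], [0.001, -0.954, -0.3, 77.061], [-0.001, 0.3, -0.954, 373.027], [0.0, 0.0, 0.0, 1.0]]
```

View pics/w0.png

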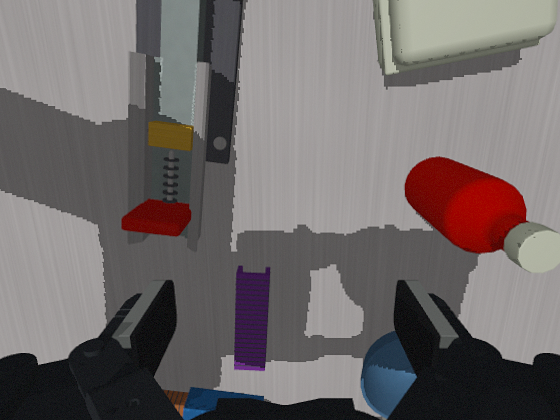

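The wrist view shows the follower (170,135), the handle (157,217), the purple decoy (252,315), and the carton at the bottom edge (230,400). I'm moving above the carton mouth and turning the jaws across the strip.

Emit:
{"method": "drive_tool", "body": {
  "targets": [
    [[0,-0.21,-0.42,0,0,0,-0.97],[0,-0.21,-0.42,0,0,0,-0.97],[0,-0.21,-0.42,0,0,0,-0.97],[0,-0.21,-0.42,0,0,0,-0.97],[0,-0.21,-0.42,0,0,0,-0.97],[0,-0.21,-0.42,0,0,0,-0.97],[0,-0.21,-0.42,0,0,0,-0.97],[0,-0.21,-0.42,0,0,0,-0.97],[0,-0.21,-0.42,0,0,0,-0.97],[0,-0.21,-0.42,0,0,0,-0.97],[0,-0.21,-0.42,0,0,0,-0.97],[0,-0.21,-0.42,0,0,0,-0.97],[0,-0.21,-0.42,0,0,0,-0.97],[0,-0.21,-0.42,0,0,0,-0.97],[0,-0.21,-0.42,0,0,0,-0.97],[0,-0.21,-0.42,0,0,0,-0.97],[0,-0.21,-0.42,0,0,0,-0.97],[0,0,0,0,0,0,0],[0,0,0,0,0,0,0]]
  ]
}}

```text
t: 1.73
eef_pos: [481.8, -286.1, 245.1]
orientation: [-0.0, 0.997, -0.078, -0.0]
wrist_force: [0.9, 0.6, -0.4]
width: 1.0
gripper_force: 0.0
```

```bash
cat >> h.py <<'E'
def yaw(q=None):
    w,x,y,z=r.sense()["orientation"] if q is None else q
    return np.degrees(np.arctan2(2*(x*y+w*z),1-2*(y*y+z*z)))  # direction of tool x
def rect(m,z,c):
    k=max(cv2.findContours(m,cv2.RETR_EXTERNAL,cv2.CHAIN_APPROX_NONE)[0],key=cv2.contourArea)
    return cv2.minAreaRect(plane("wrist",k.reshape(-1,2),z,c).astype(np.float32))
E
python3 - <<'E'
from h import *
s=r.sense();c=r.calibration("wrist");im=r.capture("wrist");cv2.imwrite("pics/w1.png",im[:,:,::-1])
print(s["t"],s["eef_pos"].round(1),yaw())
for k,lo,hi,z in [("yellow",(20,150,80),(35,255,255),32),("blue",(100,150,40),(125,255,255),32),("copper",(4,100,40),(14,230,255),23)]:
    print(k,blobs(mask(im,lo,hi),60)); print(rect(mask(im,lo,hi),z,c))
E
```

```text
1.7333 [ 481.8 -286.1  245.1] -8.873163691748568
yellow [([280.4, 90.4], 1647, [263, 67, 35, 49])]
((560.5426635742188, -294.1365661621094), (29.093629837036133, 39.49355697631836), 81.70991516113281)
blue [([280.2, 104.6], 3843, [253, 48, 55, 107])]
((550.8162231445312, -292.5268249511719), (46.62505340576172, 88.37166595458984), 81.02499389648438)
copper [([420.8, 5.9], 191, [409, 0, 29, 16]), ([444.5, 16.0], 1401, [413, 0, 73, 42]), ([457.1, 29.0], 565, [424, 8, 66, 42]), ([461.2, 37.7], 564, [428, 17, 65, 41]), ([464.5, 46.7], 560, [431, 26, 66, 40]), ([467.9, 55.5], 550, [435, 35, 65, 39]), ([474.7, 72.4], 1554, [438, 44, 72, 53]), ([488.2, 105.2], 2435, [448, 70, 78, 67]), ([280.9, 157.5], 147, [263, 156, 37, 4]), ([280.7, 172.3], 785, [263, 161, 37, 24]), ([280.7, 188.0], 180, [263, 186, 37, 5]), ([281.3, 194.0], 178, [264, 192, 36, 5]), ([281.0, 200.0], 175, [264, 198, 35, 5])]
((520.8685302734375, -473.7813720703125), (43.98064422607422, 55.447479248046875), 21.030193328857422)
```

View pics/w1.png

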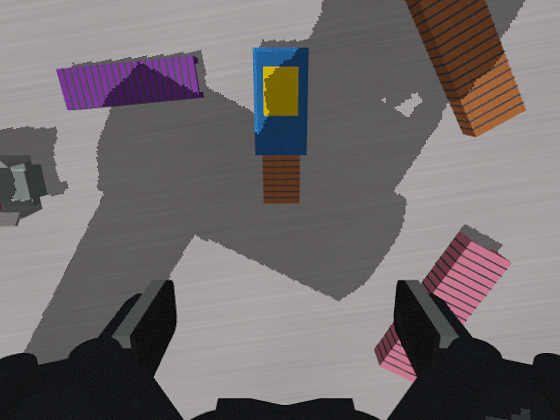

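The carton (280,105) points straight along the tool axis, and the strip's free end spans rows 156–204 at column 281. Computing the grasp shift.

```bash
python3 - <<'E'
from h import *
c=r.calibration("wrist")
p=plane("wrist",[(281.5,204.5),(263,180),(300,180),(263,200),(300,200)],23,c)
q=plane("wrist",[(254,155),(307,155),(254,48),(308,48),(281,155)],32,c)
u=np.array([np.cos(np.radians(-9)),np.sin(np.radians(-9))])
print(p.round(1),q.round(1),"stickout",(q[4]-p[0])@u, "widths",np.linalg.norm(p[2]-p[1]),np.linalg.norm(p[4]-p[3]))
print("ang", np.degrees(np.arctan2(*((q[2]+q[3]-q[0]-q[1])[::-1]))))
e=p[0];n=np.array([-u[1],u[0]])
mid=(p[1:5].mean(0)-e)@n
g=e+n*mid+u*20
print("end",e,"grasp xy",g,"shift units",(g-r.sense()["eef_pos"][:2])/40)
E
```

```text
[[ 457.4 -278.1]
 [ 484.2 -264.5]
 [ 478.8 -299.4]
 [ 464.6 -261.1]
 [ 459.2 -296.6]] [[ 510.3 -261.2]
 [ 502.9 -308.9]
 [ 598.1 -277.1]
 [ 591.2 -321.7]
 [ 506.5 -285.5]] stickout 49.66076516390833 widths 35.334672121188014 35.931430335106775
ang -9.269295288237226
end [ 457.40417148 -278.12930954] grasp xy [ 477.16010385 -281.24432606] shift units [-0.12342434  0.10564576]
```

Emit:
{"method": "drive_tool", "body": {
  "targets": [
    [[0,-0.12,0.1,-0.5,0,0,0],[0,0,0,-0.5,0,0,0],[0,0,0,-0.5,0,0,0],[0,0,0,-0.5,0,0,0],[0,0,0,-0.5,0,0,0],[0,0,0,-0.5,0,0,0],[0,0,0,-0.5,0,0,0],[0,0,0,-0.5,0,0,0],[0,0,0,-0.5,0,0,0],[0,0,0,-0.4,0,0,0],[0,0,0,-0.3,0,0,0],[0,0,0,-0.2,0,0,0],[0,0,0,-0.2,0,0,0],[0,0,0,-0.1,0,0,0],[0,0,0,0,0,0,0],[0,0,0,0,0,0,0]]
  ]
}}

```text
t: 3.12
eef_pos: [477.6, -281.6, 17.5]
orientation: [0.0, 0.997, -0.078, 0.0]
wrist_force: [0.1, 0.3, -0.4]
width: 1.003
gripper_force: 0.0
```

Emit:
{"method": "drive_tool", "body": {
  "targets": [
    [[255,0,0,0,0,0,0],[255,0,0,0,0,0,0],[255,0,0,0,0,0,0],[255,0,0,0,0,0,0],[255,0,0,0,0,0,0],[255,0,0,0,0,0,0],[255,0,0,0,0,0,0],[255,0,0,0,0,0,0],[255,0,0,0,0,0,0],[255,0,0,0,0,0,0]]
  ]
}}

```text
t: 3.95
eef_pos: [477.5, -281.7, 17.7]
orientation: [0.0, 0.997, -0.078, 0.0]
wrist_force: [-1.5, 1.6, 6.8]
width: 0.392
gripper_force: 63.9
```

Emit:
{"method": "drive_tool", "body": {
  "targets": [
    [[255,0,0,0.03,0,0,0],[255,-0.05,0.008,0,0,0,0],[255,-0.15,0.024,0,0,0,0],[255,-0.15,0.024,0,0,0,0],[255,-0.15,0.024,0,0,0,0],[255,-0.15,0.024,0,0,0,0],[255,-0.15,0.024,0,0,0,0],[255,-0.15,0.024,0,0,0,0],[255,-0.15,0.024,0,0,0,0],[255,-0.15,0.024,0,0,0,0],[255,-0.15,0.024,0,0,0,0],[255,-0.15,0.024,0,0,0,0],[255,-0.15,0.024,0,0,0,0],[255,-0.15,0.024,0,0,0,0],[255,-0.15,0.024,0,0,0,0],[255,-0.15,0.024,0,0,0,0],[255,-0.15,0.024,0,0,0,0],[255,-0.15,0.024,0,0,0,0],[255,-0.15,0.024,0,0,0,0],[255,0,0,0,0,0,0]]
  ]
}}

```text
t: 5.62
eef_pos: [372.1, -264.4, 18.4]
orientation: [-0.0, 0.997, -0.078, -0.001]
wrist_force: [-0.3, -0.4, -0.8]
width: 0.396
gripper_force: 62.9
```

Emit:
{"method": "drive_tool", "body": {
  "targets": [
    [[255,0,0,-0.04,0,0,0],[255,0,0,-0.03,0,0,0],[255,0,0,-0.02,0,0,0],[255,0,0,0,0,0,0],[255,0,0,0,0,0,0]]
  ]
}}

```text
t: 6.03
eef_pos: [373.7, -265.2, 14.9]
orientation: [0.0, 0.997, -0.078, 0.0]
wrist_force: [-1.0, -1.0, 2.8]
width: 0.399
gripper_force: 63.2
```

```bash
python3 - <<'E'
from h import *
im=r.capture("wrist");s=r.capture("side")
o=np.hstack([im[150:420],cv2.resize(s[230:365,130:330],(400,270),interpolation=cv2.INTER_CUBIC)])
cv2.imwrite("pics/p1.png",cv2.resize(o[:,:,::-1],(800,225)))
E
```

```text
(no output)
```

View pics/p1.png

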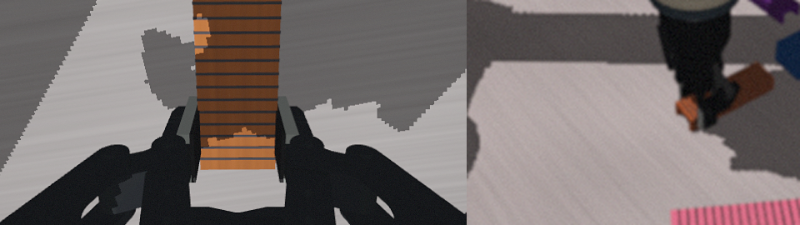

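The strip is held at its end, wholly outside the carton and resting on the counter. Releasing, then rising to measure it.

Emit:
{"method": "drive_tool", "body": {
  "targets": [
    [[0,0,0,0,0,0,0],[0,0,0,0,0,0,0],[0,0,0,0,0,0,0],[0,0,0,0,0,0,0],[0,0,0,0,0,0,0],[0,0,0,0,0,0,0],[0,0,0,0,0,0,0],[0,0,0,0.3,0,0,0],[0,0,0,0.6,0,0,0],[0,0.1,-0.02,0.8,0,0,0],[0,0.1,-0.02,0.8,0,0,0],[0,0.1,-0.02,0.8,0,0,0],[0,0.1,-0.02,0.4,0,0,0],[0,0,0,0,0,0,0],[0,0,0,0,0,0,0]]
  ]
}}

```text
t: 7.38
eef_pos: [389.8, -268.4, 163.5]
orientation: [0.001, 0.997, -0.078, 0.001]
wrist_force: [0.6, 0.3, -0.6]
width: 0.999
gripper_force: 0.0
```

```bash
python3 - <<'E'
from h import *
s=r.sense();c=r.calibration("wrist");im=r.capture("wrist");cv2.imwrite("pics/w2.png",im[:,:,::-1])
print(s["t"],s["eef_pos"].round(1),yaw())
m=mask(im,(3,90,30),(20,240,255)); m=cv2.morphologyEx(m,cv2.MORPH_CLOSE,np.ones((9,9)))
print(blobs(m,500))
n,l,st,ce=cv2.connectedComponentsWithStats(m)
for i in range(1,n):
    if st[i,4]>500 and abs(ce[i,0]-281)<60:
        k=max(cv2.findContours((l==i).astype(np.uint8),0,1)[0],key=cv2.contourArea).reshape(-1,2)
        rr=cv2.minAreaRect(plane("wrist",k,20,c).astype(np.float32));print(rr,(np.array(rr[0])-s["eef_pos"][:2])/40)
E
```

```text
7.3833 [ 389.8 -268.4  163.5] -8.932207885183999
[([283.0, 162.5], 7727, [257, 83, 51, 163])]
((414.2855224609375, -270.874267578125), (34.89329528808594, 119.64910888671875), 81.47848510742188) [ 0.61331927 -0.06205289]
```

Emit:
{"method": "drive_tool", "body": {
  "targets": [
    [[0,0.2,-0.02,-0.3,0,0,0.07],[0,0.2,-0.02,-0.5,0,0,0],[0,0.2,-0.02,-0.5,0,0,0],[0,0.01,0,-0.5,0,0,0],[0,0,0,-0.5,0,0,0],[0,0,0,-0.5,0,0,0],[0,0,0,-0.4,0,0,0],[0,0,0,-0.3,0,0,0],[0,0,0,-0.2,0,0,0],[0,0,0,0,0,0,0],[0,0,0,0,0,0,0],[255,0,0,0,0,0,0],[255,0,0,0,0,0,0],[255,0,0,0,0,0,0],[255,0,0,0,0,0,0],[255,0,0,0,0,0,0],[255,0,0,0,0,0,0],[255,0,0,0,0,0,0],[255,0,0,0,0,0,0],[255,0,0,0,0,0,0]]
  ]
}}

```text
t: 9.1
eef_pos: [414.0, -270.7, 15.6]
orientation: [0.0, 0.997, -0.074, 0.0]
wrist_force: [-1.1, 1.0, 11.9]
width: 0.395
gripper_force: 59.4
```

Emit:
{"method": "drive_tool", "body": {
  "targets": [
    [[255,0,0,0.3,0,0,0],[255,0,0,0.8,0,0,0],[255,0,0,0.8,0,0,0],[255,0,0,0.8,0,0,0],[255,0.2,0.5,0.6,0,0,1],[255,0.2,0.5,0.5,0,0,1],[255,0.2,0.5,0.5,0,0,1],[255,0.2,0.5,0.5,0,0,1],[255,0.2,0.5,0.5,0,0,1],[255,0.2,0.5,0.5,0,0,1],[255,0.2,0.5,0.1,0,0,1],[255,0.2,0.5,0,0,0,1],[255,0.2,0.5,0,0,0,1],[255,0.2,0.5,0,0,0,1],[255,0.2,0.5,0,0,0,1],[255,0.2,0.5,0,0,0,1],[255,0.2,0.5,0,0,0,1],[255,0.2,0.5,0,0,0,1],[255,0.2,0.5,0,0,0,1],[255,0.2,0.5,0,0,0,1]]
  ]
}}

```text
t: 10.77
eef_pos: [541.8, 50.5, 251.0]
orientation: [-0.0, 0.721, 0.693, -0.0]
wrist_force: [0.2, -0.1, -1.1]
width: 0.394
gripper_force: 60.8
```

Emit:
{"method": "drive_tool", "body": {
  "targets": [
    [[255,0,0,0,0,0,0.35],[255,0,0,0,0,0,0],[255,0,0,0,0,0,0]]
  ]
}}

```text
t: 11.02
eef_pos: [541.4, 49.4, 250.8]
orientation: [-0.0, 0.71, 0.704, -0.0]
wrist_force: [-0.3, 0.2, -2.3]
width: 0.397
gripper_force: 60.8
```

```bash
python3 - <<'E'
from h import *
import pickle
s=r.sense();c=r.calibration("wrist");im=r.capture("wrist");cv2.imwrite("pics/w3.png",im[:,:,::-1])
pickle.dump((s,c),open("w3.pkl","wb"))
print(s["t"],s["eef_pos"].round(1),yaw(),s["width"])
E
```

```text
11.0167 [541.4  49.4 250.8] 89.45944016457369 0.39658056190903496
```

View pics/w3.png

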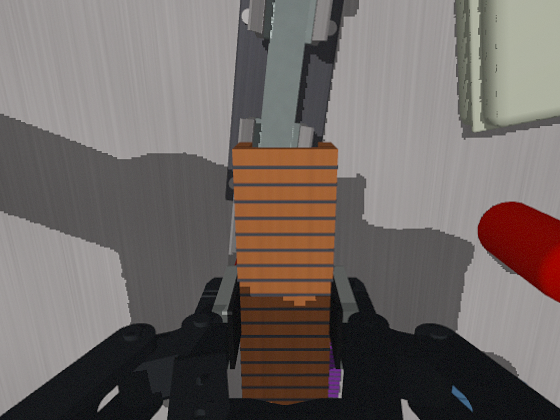

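The strip is held along the channel. The finger gap with its narrow floor beam shows at columns 264–310, rows 40–120. Next I'll fit the beam edges.

```bash
python3 - <<'E'
from h import *
import pickle
s,c=pickle.load(open("w3.pkl","rb"))
im=cv2.imread("pics/w3.png")[:,:,::-1]
for y in (20,50,80,100,115,130): print(y,im[y,232:345:2].sum(1).astype(int).tolist())
g=im.astype(int)
E0=[];E1=[];rows=range(52,112,3)
f=cv2.GaussianBlur(im,(3,3),0).astype(int)[:,:,1]
for y in rows:
    d=np.diff(f[y,250:330]); E0.append(250+.5+np.argmax(d)); E1.append(250+.5+np.argmin(d))
print(E0,E1)
A=plane("wrist",np.c_[E0,rows],35,c);B=plane("wrist",np.c_[E1,rows],35,c)
for P in(A,B,(A+B)/2):
    k=np.polyfit(P[:,1],P[:,0],1); print("x at y=145",np.polyval(k,145),"deg",90-np.degrees(np.arctan(k[0])))
print("gap ends y z55/64:",plane("wrist",[(318,41),(258,38),(245,119),(303,126)],64,c).round(1).tolist())
E
```

```text
20 [462, 465, 464, 377, 228, 406, 526, 526, 412, 373, 322, 322, 323, 315, 314, 386, 189, 207, 202, 183, 419, 374, 362, 368, 359, 367, 360, 366, 366, 368, 367, 369, 364, 369, 371, 370, 361, 362, 380, 374, 382, 260, 402, 400, 406, 391, 393, 393, 317, 232, 157, 117, 122, 114, 162, 252, 478]
50 [467, 470, 355, 242, 237, 234, 227, 234, 238, 243, 227, 234, 225, 235, 230, 233, 230, 196, 366, 373, 372, 367, 373, 370, 365, 377, 363, 372, 365, 365, 362, 370, 361, 355, 357, 368, 190, 115, 120, 110, 115, 123, 114, 107, 121, 123, 124, 119, 116, 117, 116, 105, 209, 237, 463, 471, 461]
80 [478, 255, 242, 239, 237, 234, 229, 229, 234, 237, 231, 224, 236, 232, 225, 222, 221, 371, 365, 367, 367, 369, 374, 369, 359, 366, 366, 367, 369, 367, 369, 373, 367, 371, 191, 103, 120, 191, 217, 222, 226, 225, 225, 218, 219, 223, 223, 220, 214, 171, 456, 472, 469, 469, 469, 475, 470]
100 [404, 225, 236, 231, 222, 227, 230, 235, 232, 224, 224, 231, 225, 222, 223, 219, 367, 368, 363, 366, 367, 360, 366, 361, 367, 368, 370, 374, 369, 367, 362, 358, 379, 137, 118, 109, 226, 224, 220, 223, 226, 220, 227, 220, 214, 222
[... 935 characters left out ...]
28.5), np.float64(262.5), np.float64(327.5), np.float64(327.5), np.float64(327.5)] [np.float64(303.5), np.float64(302.5), np.float64(302.5), np.float64(302.5), np.float64(301.5), np.float64(301.5), np.float64(301.5), np.float64(300.5), np.float64(300.5), np.float64(299.5), np.float64(299.5), np.float64(299.5), np.float64(298.5), np.float64(298.5), np.float64(297.5), np.float64(297.5), np.float64(297.5), np.float64(296.5), np.float64(296.5), np.float64(295.5)]
x at y=145 528.7440216813823 deg 134.78786314169662
x at y=145 556.6431420124972 deg 82.3403114332375
x at y=145 542.659452390123 deg 113.20978973463016
gap ends y z55/64: [[568.4, 164.4], [522.5, 166.9], [510.0, 107.0], [557.4, 101.1]]
```

```bash
python3 - <<'E'
from h import *
import pickle
s,c=pickle.load(open("w3.pkl","rb"))
im=cv2.imread("pics/w3.png")[:,:,::-1]
f=cv2.GaussianBlur(im,(3,3),0).astype(int)[:,:,1];rows=np.arange(48,114,2)
E0=[250.5+np.argmax(np.diff(f[y,250:285])) for y in rows];E1=[285.5+np.argmin(np.diff(f[y,285:315])) for y in rows]
A=plane("wrist",np.c_[E0,rows],35,c);B=plane("wrist",np.c_[E1,rows],35,c);K=[]
for P in(A,B):
    k=np.polyfit(P[:,1],P[:,0],1);K.append(k); print("x at y=136",np.polyval(k,136),"deg",90-np.degrees(np.arctan(k[0])),np.std(P[:,0]-np.polyval(k,P[:,1])))
k=(K[0]+K[1])/2
print("gap ends",plane("wrist",[(318,41),(258,38),(245,119),(303,126)],35,c).round(1).tolist())
print("mid",np.polyval(k,136),"shift",(np.polyval(k,136)-s["eef_pos"][0])/40,(136-s["eef_pos"][1])/40,"turn",(90-np.degrees(np.arctan(k[0]))-yaw(s["orientation"]))/6)
# strip in hand, top plane: bottom offset 15.6 below TCP, top 20 above that
z=s["eef_pos"][2]-15.6+20
print("strip far corners",plane("wrist",[(233,149),(337,149),(238,240),(335,240)],z,c).round(1).tolist())
E
```

```text
x at y=136 524.9842981072311 deg 82.51797230345286 0.23709268390710697
x at y=136 555.458306482514 deg 82.42868174890792 0.25184117131660055
gap ends [[570.8, 167.9], [520.6, 170.6], [507.0, 105.2], [558.8, 98.8]]
mid 540.2213022948725 shift -0.03063384810103571 2.1645848956963247 turn -1.1718405712015116
strip far corners [[525.6, 109.3], [559.8, 109.0], [525.8, 77.1], [560.2, 76.9]]
```

Emit:
{"method": "drive_tool", "body": {
  "targets": [
    [[255,0,0.3,0,0,0,-0.3],[255,0,0.6,0,0,0,-0.3],[255,0,0.6,-0.2,0,0,-0.3],[255,-0.03,0.5,-0.5,0,0,-0.27],[255,0,0.15,-0.6,0,0,0],[255,0,0,-0.6,0,0,0],[255,0,0,-0.6,0,0,0],[255,0,0,-0.5,0,0,0],[255,0,0,-0.4,0,0,0],[255,0,0,-0.2,0,0,0],[255,0,0,0,0,0,0],[255,0,0,0,0,0,0],[255,0,0,0,0,0,0]]
  ]
}}

```text
t: 12.15
eef_pos: [541.2, 135.3, 107.9]
orientation: [0.0, 0.752, 0.659, 0.001]
wrist_force: [0.2, 0.1, -1.7]
width: 0.392
gripper_force: 60.8
```

```bash
python3 - <<'E'
from h import *
import pickle
s=r.sense();c=r.calibration("wrist");im=r.capture("wrist");cv2.imwrite("pics/w4.png",im[:,:,::-1])
pickle.dump((s,c),open("w4.pkl","wb"))
print(s["t"],s["eef_pos"].round(1),yaw(),s["width"],s["wrist_force"])
E
```

```text
12.15 [541.2 135.3 107.9] 82.52942625000264 0.39216298544401723 [ 0.21664341  0.09888985 -1.71206083]
```

View pics/w4.png

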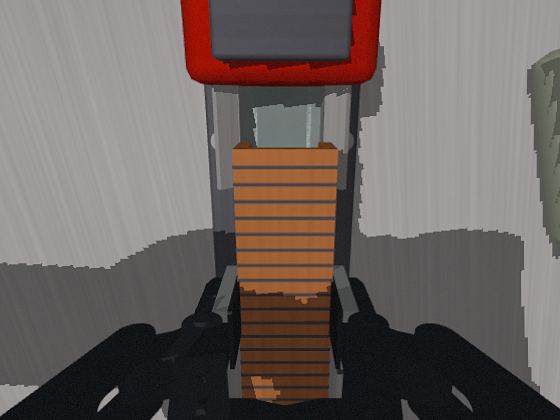

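```bash
python3 - <<'E'
from h import *
import pickle
s,c=pickle.load(open("w4.pkl","rb"))
im=cv2.imread("pics/w4.png")[:,:,::-1]
for y in (105,125,140): print(y,[(x,int(v)) for x,v in zip(range(200,372,3),im[y,200:372:3].sum(1))])
a=np.radians(82.47);u=np.array([np.cos(a),np.sin(a)]);n=np.array([u[1],-u[0]])
lat=lambda px,z:((plane("wrist",px,z,c)-s["eef_pos"][:2])@np.c_[n,u]).round(1).tolist()
print("strip",lat([(233,150),(337,150),(236,230),(335.5,230)],s["eef_pos"][2]+4.4))
red=((im[:,:,0]>90)&(im[:,:,1]<60)).astype(np.uint8)
for y in (10,30,50,70): 
    x=np.where(red[y])[0]; print("nose",y,x.min(),x.max(),lat([(x.min(),y),(x.max(),y)],92))
E
```

```text
105 [(200, 481), (203, 493), (206, 198), (209, 257), (212, 288), (215, 400), (218, 331), (221, 330), (224, 336), (227, 333), (230, 321), (233, 328), (236, 326), (239, 203), (242, 192), (245, 189), (248, 201), (251, 193), (254, 193), (257, 186), (260, 183), (263, 180), (266, 172), (269, 328), (272, 345), (275, 349), (278, 366), (281, 365), (284, 183), (287, 180), (290, 187), (293, 181), (296, 172), (299, 325), (302, 352), (305, 343), (308, 403), (311, 395), (314, 375), (317, 194), (320, 192), (323, 247), (326, 408), (329, 414), (332, 414), (335, 407), (338, 395), (341, 396), (344, 404), (347, 328), (350, 253), (353, 119), (356, 112), (359, 216), (362, 254), (365, 265), (368, 258), (371, 275)]
125 [(200, 475), (203, 482), (206, 408), (209, 253), (212, 250), (215, 399), (218, 328), (221, 333), (224, 330), (227, 326), (230, 323), (233, 320), (236, 334), (239, 289), (242, 198), (245, 199), (248, 195), (251, 195), (254, 195), (257, 375), (260, 350), (263, 347), (266, 351), (269, 350), (272, 347), (275, 353), (278, 353), (281, 351), (284, 353), (287, 348), (290, 345), (293, 351), (296, 347)
[... 552 characters left out ...]
343), (263, 345), (266, 350), (269, 353), (272, 349), (275, 348), (278, 350), (281, 351), (284, 352), (287, 353), (290, 357), (293, 353), (296, 353), (299, 347), (302, 348), (305, 342), (308, 442), (311, 367), (314, 367), (317, 370), (320, 279), (323, 369), (326, 409), (329, 414), (332, 407), (335, 408), (338, 397), (341, 404), (344, 372), (347, 331), (350, 240), (353, 208), (356, 113), (359, 241), (362, 476), (365, 466), (368, 466), (371, 472)]
strip [[-16.5, 59.5], [17.7, 59.5], [-16.5, 31.4], [18.5, 31.5]]
nose 10 182 379 [[-34.7, 104.0], [32.7, 104.2]]
nose 30 183 377 [[-34.9, 97.9], [32.6, 98.1]]
nose 50 185 376 [[-34.7, 91.6], [32.7, 91.7]]
nose 70 187 374 [[-34.5, 85.0], [32.5, 85.2]]
```

Relative to the channel (wall and nose centrelines), the strip sits about 2 mm to +x. Correcting that and lowering.

Emit:
{"method": "drive_tool", "body": {
  "targets": [
    [[255,-0.05,0,0,0,0,0],[255,0,0,-0.2,0,0,0],[255,0,0,-0.2,0,0,0],[255,0,0,-0.2,0,0,0],[255,0,0,-0.2,0,0,0],[255,0,0,-0.15,0,0,0],[255,0,0,-0.1,0,0,0],[255,0,0,-0.1,0,0,0],[255,0,0,0,0,0,0],[255,0,0,0,0,0,0]]
  ]
}}

```text
t: 13.03
eef_pos: [538.6, 135.4, 60.8]
orientation: [-0.0, 0.751, 0.66, -0.0]
wrist_force: [0.9, 0.1, -1.7]
width: 0.397
gripper_force: 60.8
```

Bottom is at about 45, already inside the walls and without contact. Lowering the last 10 mm.

Emit:
{"method": "drive_tool", "body": {
  "targets": [
    [[255,0,0,-0.08,0,0,0],[255,0,0,-0.06,0,0,0],[255,0,0,-0.05,0,0,0],[255,0,0,-0.04,0,0,0],[255,0,0,0,0,0,0],[255,0,0,0,0,0,0]]
  ]
}}

```text
t: 13.53
eef_pos: [538.6, 135.4, 51.6]
orientation: [-0.0, 0.751, 0.66, -0.0]
wrist_force: [-0.4, 0.4, -1.9]
width: 0.396
gripper_force: 60.8
```

Emit:
{"method": "drive_tool", "body": {
  "targets": [
    [[255,0,0,-0.02,0,0,0],[255,0,0,-0.02,0,0,0],[255,0,0,0,0,0,0],[255,0,0,0,0,0,0]]
  ]
}}

```text
t: 13.87
eef_pos: [538.7, 135.5, 50.6]
orientation: [0.0, 0.751, 0.66, 0.0]
wrist_force: [-2.4, -1.3, 8.6]
width: 0.396
gripper_force: 61.9
```

Emit:
{"method": "drive_tool", "body": {
  "targets": [
    [[0,0,0,0,0,0,0],[0,0,0,0,0,0,0],[0,0,0,0,0,0,0],[0,0,0,0,0,0,0],[0,0,0,0,0,0,0],[0,0,0,0,0,0,0],[0,0,0,0,0,0,0],[0,0,0,0.2,0,0,0],[0,0,0,0.5,0,0,0],[0,0,0,0.8,0,0,0],[0,0,0,0.8,0,0,0],[0,0,-0.3,0.8,0,0,0],[0,-0.05,-0.5,0.5,0,0,0],[0,-0.1,-0.6,0.5,0,0,0],[0,-0.1,-0.6,0.2,0,0,0],[0,-0.1,-0.6,0,0,0,0],[0,0,-0.2,0,0,0,0],[0,0,0,0,0,0,0],[0,0,0,0,0,0,0]]
  ]
}}

```text
t: 15.45
eef_pos: [524.6, 23.5, 222.3]
orientation: [-0.0, 0.752, 0.659, 0.0]
wrist_force: [-0.4, 0.2, -0.1]
width: 0.999
gripper_force: 0.0
```

```bash
python3 - <<'E'
from h import *
import pickle
s=r.sense();c=r.calibration("wrist");im=r.capture("wrist");cv2.imwrite("pics/w5.png",im[:,:,::-1])
pickle.dump((s,c),open("w5.pkl","wb"))
print(s["t"],s["eef_pos"].round(1),yaw(),s["width"],s["wrist_force"])
E
```

```text
15.45 [524.6  23.5 222.3] 82.54819002881393 0.99936868236219 [-0.40526125  0.22107362 -0.13398609]
```

View pics/w5.png

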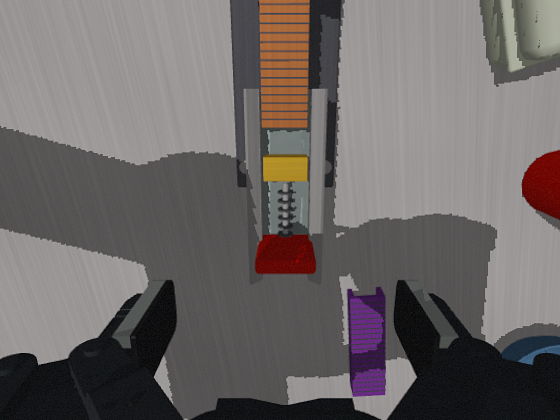

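The strip lies flat in the channel, with the follower (285,168) behind it and the handle at (286,255), its back top edge at row 273.

```bash
python3 - <<'E'
from h import *
import pickle
s,c=pickle.load(open("w5.pkl","rb"))
u=np.array([np.cos(np.radians(82.47)),np.sin(np.radians(82.47))])
P=plane("wrist",[(257,273),(315,273)],97,c);b=P.mean(0)
f=plane("wrist",[(285,156)],53,c)[0];e=plane("wrist",[(284,128.5)],55,c)[0]
L=np.array([539.3,135.6])
print(P,b,"mag x back",20+(b-L)@u,"follower front",20+(f-L)@u,"strip end",20+(e-L)@u, "lat",(b-L)@np.array([u[1],-u[0]]))
t=b-u*30; print("target",t,(t-s["eef_pos"][:2])/40, "home back",L-u*97)
E
```

```text
[[498.14764622 -23.98309027]
 [541.12474294 -29.57301434]] [519.63619458 -26.77805231] mag x back -143.55461518474414 follower front -62.95518716421104 strip end -41.41985912153042 lat 1.7846472657131736
target [515.70483577 -56.51934377] [-0.2223658 -2.0014824] home back [526.58860652  39.43649093]
```

Emit:
{"method": "drive_tool", "body": {
  "targets": [
    [[255,-0.06,-0.5,0,0,0,0],[255,-0.1,-0.7,0,0,0,0],[255,-0.1,-0.7,0,0,0,0],[255,-0.05,-0.4,-0.2,0,0,0],[255,0,-0.07,-0.4,0,0,0],[255,0,0,-0.6,0,0,0],[255,0,0,-0.6,0,0,0],[255,0,0,-0.6,0,0,0],[255,0,0,-0.5,0,0,0],[255,0,0,-0.35,0,0,0],[255,0,0,-0.2,0,0,0],[255,0,0,0,0,0,0],[255,0,0,0,0,0,0],[255,0,0,0,0,0,0]]
  ]
}}

```text
t: 16.67
eef_pos: [512.8, -71.1, 84.9]
orientation: [0.0, 0.751, 0.66, 0.0]
wrist_force: [1.0, 0.3, 0.7]
width: -0.002
gripper_force: 0.0
```

Emit:
{"method": "drive_tool", "body": {
  "targets": [
    [[255,0.016,0.124,0,0,0,0],[255,0.016,0.124,0,0,0,0],[255,0.016,0.124,0,0,0,0],[255,0.016,0.124,0,0,0,0],[255,0.016,0.124,0,0,0,0],[255,0.016,0.124,0,0,0,0],[255,0.016,0.124,0,0,0,0],[255,0.016,0.124,0,0,0,0],[255,0.016,0.124,0,0,0,0],[255,0.016,0.124,0,0,0,0],[255,0.016,0.124,0,0,0,0],[255,0.016,0.124,0,0,0,0],[255,0.016,0.124,0,0,0,0],[255,0.016,0.124,0,0,0,0],[255,0,0,0,0,0,0]]
  ]
}}

```text
t: 17.92
eef_pos: [521.3, -1.3, 84.1]
orientation: [0.0, 0.751, 0.66, -0.0]
wrist_force: [0.4, 1.0, -0.1]
width: 0.002
gripper_force: 0.0
```

Emit:
{"method": "drive_tool", "body": {
  "targets": [
    [[255,0.01,0.075,0,0,0,0],[255,0.01,0.075,0,0,0,0],[255,0.01,0.075,0,0,0,0],[255,0.01,0.075,0,0,0,0],[255,0.01,0.075,0,0,0,0],[255,0.01,0.075,0,0,0,0]]
  ]
}}

```text
t: 18.42
eef_pos: [523.6, 15.8, 84.1]
orientation: [0.0, 0.751, 0.66, -0.0]
wrist_force: [-1.2, -10.1, 1.9]
width: -0.001
gripper_force: 5.1
```

Emit:
{"method": "drive_tool", "body": {
  "targets": [
    [[255,0.007,0.05,0,0,0,0],[255,0.007,0.05,0,0,0,0],[255,0.007,0.05,0,0,0,0],[255,0.007,0.05,0,0,0,0],[255,0.005,0.04,0,0,0,0]]
  ]
}}

```text
t: 18.83
eef_pos: [524.8, 25.2, 84.1]
orientation: [0.0, 0.751, 0.66, -0.0]
wrist_force: [-1.3, -11.4, 2.4]
width: -0.0
gripper_force: 5.5
```

Emit:
{"method": "drive_tool", "body": {
  "targets": [
    [[255,0.004,0.03,0,0,0,0],[255,0.004,0.03,0,0,0,0],[255,0.004,0.03,0,0,0,0],[255,0.004,0.03,0,0,0,0]]
  ]
}}

```text
t: 19.17
eef_pos: [525.3, 29.3, 84.2]
orientation: [0.001, 0.751, 0.66, -0.001]
wrist_force: [-3.9, -31.7, 6.2]
width: -0.002
gripper_force: 16.2
```

Emit:
{"method": "drive_tool", "body": {
  "targets": [
    [[255,0.002,0.02,0,0,0,0],[255,0,0,0,0,0,0],[255,0,0,0,0,0,0]]
  ]
}}

```text
t: 19.42
eef_pos: [525.4, 29.3, 84.2]
orientation: [0.001, 0.751, 0.66, -0.001]
wrist_force: [-3.5, -27.6, 4.8]
width: 0.001
gripper_force: 14.4
```

The rail is against its end stop. Backing off, rising and checking.

Emit:
{"method": "drive_tool", "body": {
  "targets": [
    [[255,-0.005,-0.04,0,0,0,0],[255,-0.02,-0.2,0,0,0,0],[255,-0.06,-0.5,0,0,0,0],[255,-0.03,-0.3,0.3,0,0,0],[255,0,0,0.8,0,0,0],[255,0,0,0.8,0,0,0],[255,0.05,0.4,0.8,0,0,0],[255,0.08,0.7,0.6,0,0,0],[255,0.1,0.8,0,0,0,0],[255,0.1,0.7,0,0,0,0],[255,0,0,0,0,0,0],[255,0,0,0,0,0,0]]
  ]
}}

```text
t: 20.42
eef_pos: [534.1, 94.8, 216.0]
orientation: [-0.0, 0.751, 0.661, 0.0]
wrist_force: [-0.5, -0.7, 0.8]
width: -0.001
gripper_force: 0.0
```

```bash
python3 - <<'E'
from h import *
s=r.sense();im=r.capture("wrist");b=r.capture("scene")
print(s["t"],s["eef_pos"].round(1))
o=np.hstack([cv2.resize(im,(400,300)),cv2.resize(b[150:360,140:420],(400,300),interpolation=cv2.INTER_CUBIC)])
cv2.imwrite("pics/w6.png",o[:,:,::-1])
E
```

```text
20.4167 [534.1  94.8 216. ]
```

View pics/w6.png

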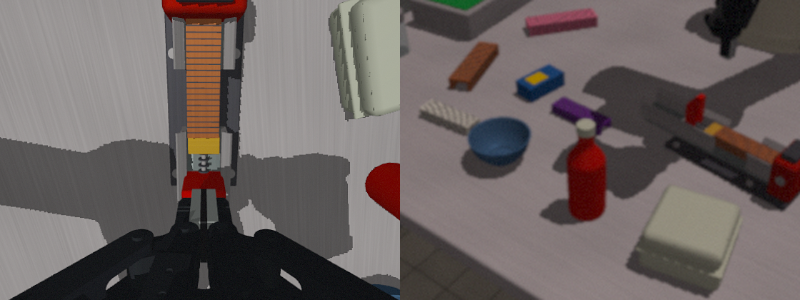

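The picture shows the strip flat against the nose (wrist 205,15), with the follower pressed on its rear end (205,145) and the spring compressed. The handle is home at (205,185), and the bottle, bowl and food box haven't moved. Handing in.

```bash
python3 -c "
from cell import r
print(r.finish_job())"
```

```text
the job is handed in; nothing more can be done
None
```

The job is handed in: the copper strip was pulled from its carton, set down, regripped by its middle and laid in the stapler channel, and the rail was pushed to its stop with the follower holding the strip against the nose; the food box, bottle and bowl were left untouched, and it took about 20 s of the 61 s allowed.

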